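# Shim the front of a carved panel off its rests

### The job

The carver wants the front edge of the relief panel shimmed up. First clear the lane in front of the panel: stand the mallet upright, wholly on the round cork mat, and let go of it. Then grip the wooden wedge by its orange heel block and push it along the carving board, thin end first, under the middle of the panel's front edge until that edge just lifts off both blue front rests (about 3 mm of daylight), the panel staying against its back stop; finish while still holding the wedge there, flat on the board, with the wedge alone carrying the front of the panel, and leave the other things on the bench alone.

Things in the scene. Friction and masses are not known exactly. Their poses are not given: they have to be found in the camera images.
- board: Fixed plywood carving board, 400 (x) x 260 (y) x 16 mm. Origin: centre of its underside, at bench height. +x points from its open front half (near the robot; the wedge's lane) to the back stop across its rear edge (front face at x = 182 mm, 32 mm above the top face). Blue front rests and a rear batten on it carry the panel 12 mm above its top face.
- panel: Loose lime-wood panel carved with grapes and leaves, 160 (x) x 220 (y) x 24 mm plus up to 28 mm of relief, about 0.7 kg. Origin: centre of its underside. Lies on front rests and rear batten, axes along the board's, rear edge 1 to 3 mm from the back stop; pushed, it slides back to the stop, then its front tips up about its rear.
- panel_front (a point): Point at the middle of the panel's front lower edge (panel x = -80 mm, y = 0, z = 0): the edge the wedge must lift. At the start 28 mm above the bench (on the rests).
- wedge: Loose wooden wedge, 170 (x) x 34 (y) mm, 0.14 kg. Origin: centre of its flat underside; +x is the thin end. 4 mm thick at the tip (x = 85 mm), rising evenly to 26 mm at x = -45 mm, so 12 mm thick 47 mm behind the tip, 15 mm at 65 mm. Orange heel block x = -85 to -45 mm, 34 mm wide, 50 mm tall: grip it across its width. Lies flat on the bench to one side.
- wedge_tip (a point): Middle of the wedge's thin end, on its underside (wedge x = 85 mm).
- mallet: Loose dark-wood carver's mallet standing on its round head on the board, in the wedge's lane; 155 mm tall, about 0.35 kg. Origin: centre of its foot; z up its axis. Head 64 mm across at the foot, at most 74 mm, 76 mm high; above it a round handle 27 mm thick, 76 to 145 mm above the foot, to be gripped from above.
- mat: Fixed round cork mat on the bench, 130 mm across, 3 mm thick. Origin: centre of its underside. The mat lies at one side of the board, the wedge at the other.
- gouge_a: Bystander: gouge with light wooden handle, 250 mm long, lying beside the board's rear, at the left. Origin: at its blade tip, at bench height; +x points from handle to tip.
- gouge_b: Bystander: gouge with yellow handle, 250 mm long, lying beside the board's rear, at the right. Origin: at its blade tip, at bench height; +x points from handle to tip.
- gouge_c: Bystander: gouge with brown wooden handle, 250 mm long, lying at the far right. Origin: at its blade tip, at bench height; +x points from handle to tip.
- stone: Bystander: blue sharpening stone, 150 x 50 x 25 mm, at the right. Origin: centre of its underside.
- mug: Bystander: white mug, 80 mm across, 95 mm tall, at the left. Origin: centre of its underside.
- wax: Bystander: green wax tin, 70 mm across, 50 mm tall, at the far left. Origin: centre of its underside.
- front_rests: The two blue front rests, one fixed piece: blocks 30 x 30 mm, 12 mm high, 90 mm left and right of its origin (150 mm clear between them), which lies on the board's top face at board x = 37, y = 0, z = 16 mm. They hold the panel up just behind its front edge.
- rear_rest: The rear batten, fixed, 20 x 220 x 12 mm. Origin: centre of its underside (board x = 165, y = 0, z = 16 mm).

How it is judged (in metres and radians):
On the way, in this order (a step that is already met when the one before it is completed fails the run):
1. the mallet stands upright and released, wholly on the cork mat (horizontal distance between mallet and mat below 0.033 m and height (world z) of mallet below 0.008 m and angle between mallet's own z axis and vertical below 0.1 rad and contact force between the arm and mallet below 0.1 N and linear speed of mallet below 0.02 m/s), for 0.2 s.
2. the wedge, held in the fingers, has its thin end under the middle of the panel's front edge (contact force between the fingers and wedge above 1 N and x of wedge_tip in the frame of panel_front above 0.01 m and y of wedge_tip in the frame of board between -0.035 and 0.035 m), for 0.05 s.
At the end, for the whole second after the job is handed in: Wedge gripped, still, flat within 4 mm of the board, its tip under the panel within 35 mm of the board's midline; panel front 1 to 6.5 mm up, off both rests, borne by wedge and rear batten only, moved under 15 mm, robot not touching it; mallet upright, released, within 33 mm of the mat's centre (all of step 1 and all of step 2 and contact force between panel and front_rests below 0.05 N and z of panel_front in the frame of board between 0.029 and 0.0345 m and contact force between panel and wedge above 0.5 N and contact force between panel and rear_rest above 0.3 N and contact force between the arm and panel below 0.1 N and distance of panel from where it was at the start of the episode below 0.015 m and z of wedge in the frame of board below 0.02 m and angle between wedge's own z axis and vertical below 0.08 rad and linear speed of each of wedge, panel below 0.01 m/s); the arm keeps its last pose, push and grip.
It fails at once if a gouge, the stone, the mug or the wax tin is disturbed (moved over 30 mm) (distance of any of gouge_a, gouge_b, gouge_c, stone, mug, wax from where it was at the start of the episode above 0.03 m).
It also fails if it takes over 64 s, if anything falls off the work surface, if the arm or the gripper's body presses on something with over 40 N, if the wrist force passes 120 N, or if a joint passes its speed limit or range.

### The arm

A 6-joint arm with a two-finger parallel gripper is mounted at the origin on the work surface. World frame = base frame: x ahead of the robot, y to its left, z up, the work surface at z = 0. Lengths are in m, angles in degrees, forces in N, time in s.
With the tool pointing down it reaches from about 0.375 to 0.9 m from the base axis. Payload 3.1 kg.
Tool frame: the origin (TCP) lies on the centre line of the jaws, within the pads' length; the fingertips stand 17 mm ahead of it and the grasp point (between the pads) lies 2 mm behind it; z points along the fingers, y is the line along which they close (so a half turn about z gives the same grasp; the last joint's range is limited). The gripper opens to 87 mm and grips with 3 to 60 N. Pads are 19 mm wide; open, the fingers measure 117 mm over their backs; the gripper's body (75 mm by 190 mm) begins 51 mm behind the grasp point.
Start: joints at [-73.826, 30.224, 82.088, -0, 67.689, -10.227], TCP at [0.278, -0.56, 0.24] pointing down, gripper open.
Joint ranges: [-176.69, 176.69], [-43.24, 126.21], [12.49, 139.97], [-82, 262], [0, 151.66], [-163.58, 163.58]. Speed limits (degrees/s): [159.86, 159.86, 180, 180, 180, 180].

### API

Orientations are given as a 3x3 rotation matrix whose columns are the frame's x, y, z axes.
In Python, from rig import bot, imaging, finder gives the robot as it stands. The module is installed in compiled form; this text tells all that it offers.
- The arm moves only by the tool play_rows, never from a script. Its argument "motion" is a list that holds one entry, the list of rows, each a list of 6 numbers: the shift along the tool's x, y, z in a scale on which 1.0 is 0.25 m, then the turn, a rotation vector about the tool's x, y, z in fractions of the full range, 1 being 45 degrees. In form: [[[dx, dy, dz, wx, wy, wz], ...]]. A call has 1 to 8 rows; each row is the pose to reach, as a shift and turn from the pose commanded when the call began, along the tool's axes at that moment; what a row does not reach only later rows make up. A row lasts 1/12 s, in which the tool goes at most 41.7 mm and 7.16 degrees, less where a joint would pass 70% of its speed; a pose out of reach is approached as far as the arm can. A shift or turn number past 1, either way, is cut back to 1. A call with a gripper value outside its range is refused whole. "fingers" is the finger opening in m, from 0 to 0.087, set as the call begins (left out, the last holds). The fingers move at their own pace and stop on an object; the grip force is fixed at half the most. Time passes only in rows, so rows that repeat a pose let the fingers close. It gives the time, the measured TCP pose, the force, the opening and the grip force at its end, in the units of the state.
- bot.read_state(): the state, without advancing time (a new reading comes with each control period).
- imaging.capture(name): name is "side" or "top"; returns a dict with "frame" (384x512x3 uint8, red, green, blue), "camera_matrix" (3x3 intrinsics, pixels), "R" (3x3) and "t" (3): a world point X has camera coordinates R X + t. Camera axes: x right, y down, z forward; pixel columns grow to the right and rows downward; lengths in m; the calibration is good to about 2 mm. A picture is of the moment at which its call begins. There is no depth.
- bot.hand_in(): hands the job in; it is judged then, once.
Trained networks look in the newest picture that a camera, given by its name, has taken for a name from the list of things; names that differ only in an ending like _2 or _b are one class to them, and where a whole thing is asked for, a point or a joint stands for the part that bears it (a point fixed in the world has none). Each returns a list of dicts, best first, with "confidence" (0 to 1); they miss things now and then, are a little off and sometimes report something else, mostly with a low value. They report only what shows in the picture. A call takes as long as a camera call.
- finder.recognise(camera, name): "at" ([x, y, z] in m, in world coordinates, good to about 4 mm: the middle of the surface that is visible of it).
- finder.outline_of(camera, name): "pixels" (384x512 bool, what is visible of it).
The state is a dict: "time_s": time; "joint_positions": joint angles; "qvel": joint speeds; "tau": joint torques, N m; "position": TCP position; "tcp_rot": TCP orientation; "force": force on the tool from outside, world axes, zero at the start; "moment": the same for the moment, N m; "opening": opening from 0.0 (shut) to 1.0 (fully open); "grasp_force": force on a finger pad.
Only numpy, scipy, OpenCV 4.12 (cv2) and the standard library are available. Lean on these libraries where they do the work, as an engineer would, in place of code of your own. Each camera call takes 0.05 s, during which the arm holds its last target. There are 200 camera calls.

## Working session

There is one attempt and no reset: what is moved stays moved. The work goes in short steps, Python scripts to look and compute and a tool call to move; the robot and the scene stay as the last step left them, time stands still between calls to the robot, and variables do not carry over. Pictures are saved under pics/ and viewed, at most 10 in all, crops included, and the job is handed in when it is done.

Besides the shell and the picture viewer there is one more tool, called by a JSON object that holds its "op" and its "data". play_rows: Moves the arm, as the interface text tells. Its arguments: {"type":"object","properties":{"motion":{"type":"array"},"fingers":{"type":"number"}},"required":["motion"]}

```bash
mkdir -p pics; python3 - <<'E'
from rig import bot, imaging, finder
import cv2, numpy as np
s=bot.read_state()
for k in ("time_s","position","tcp_rot","force","opening","grasp_force"): print(k,np.round(s[k],4).tolist())
for c in ("side","top"):
    d=imaging.capture(c); cv2.imwrite(f"pics/{c}0.png",d["frame"][:,:,::-1])
    print(c,np.round(d["camera_matrix"],1).tolist(),np.round(d["R"],4).tolist(),np.round(d["t"],4).tolist())
    for n in ("board","panel","panel_front","wedge","wedge_tip","mallet","mat","front_rests","stone","mug","wax","gouge_a"):
        print(n,[(np.round(r["at"],4).tolist(),round(r["confidence"],2)) for r in finder.recognise(c,n)][:3])
E
```

```text
time_s 0.0
position [0.2778, -0.5591, 0.2386]
tcp_rot [[0.8957, 0.4447, -0.0007], [0.4447, -0.8957, 0.0021], [0.0004, -0.0022, -1.0]]
force [-0.1068, -0.1172, -0.9008]
opening 1.0015
grasp_force 0.0
side [[440.6, 0.0, 257.7], [0.0, 440.6, 195.6], [0.0, 0.0, 1.0]] [[0.9799, -0.1984, 0.0196], [-0.088, -0.5189, -0.8503], [0.1788, 0.8315, -0.526]] [-0.592, 0.1117, 1.4934]
board [([0.5823, -0.0695, 0.0137], 0.89), ([0.8259, 0.2594, 0.0164], 0.32)]
panel [([0.7219, -0.0738, 0.0537], 0.66)]
panel_front [([0.7198, -0.0722, 0.0581], 0.56)]
wedge [([0.4661, -0.3582, 0.0158], 0.9), ([0.8267, 0.2616, 0.0164], 0.52)]
wedge_tip [([0.4659, -0.3543, 0.0115], 0.88)]
mallet [([0.5344, -0.0053, 0.082], 0.92)]
mat [([0.4851, 0.3157, 0.0074], 0.56)]
front_rests []
stone [([0.6096, -0.4882, 0.0248], 0.62)]
mug []
wax [([0.4307, 0.5213, 0.0406], 0.77)]
gouge_a [([0.857, -0.3249, 0.0201], 0.94), ([0.8297, 0.2606, 0.0158], 0.68), ([0.2734, -0.5968, 0.0209], 0.67)]
top [[362.4, 0.0, 252.8], [0.0, 362.4, 189.3], [0.0, 0.0, 1.0]] [[-0.0088, -1.0, -0.0022], [-0.9887, 0.009, -0.1495], [0.1496, 0.0009, -0.9888]] [-0.016, 0.5909, 1.2917]
board [([0.5652, -0.0173, 0.0179], 0.71)]
panel [([0.7251, -0.0303, 0.0531], 0.78)]
panel_front [([0.7192, -0.0349, 0.0549], 0.78)]
wedge [([0.4772, -0.3351, 0.0165], 0.92)]
wedge_tip [([0.4805, -0.3389, 0.0139], 0.86)]
mallet [([0.5322, 0.0167, 0.0864], 0.63)]
mat [([0.4881, 0.3211, 0.0053], 0.65)]
front_rests []
stone [([0.6072, -0.4773, 0.0275], 0.64)]
mug [([0.5881, 0.477, 0.0423], 0.58)]
wax [([0.4286, 0.5381, 0.0508], 0.91)]
gouge_a [([0.32, -0.5964, 0.0188], 0.78), ([0.8268, 0.2626, 0.0256], 0.68), ([0.8544, -0.3142, 0.0215], 0.61)]
```

View pics/side0.png

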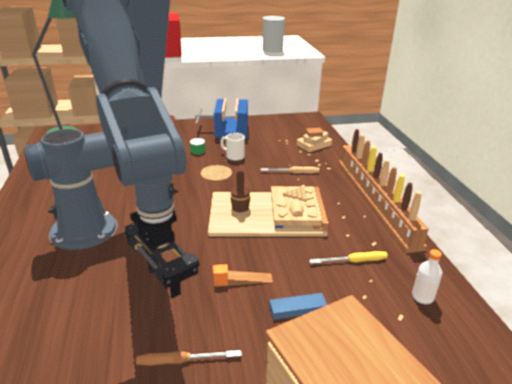

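View pics/top0.png

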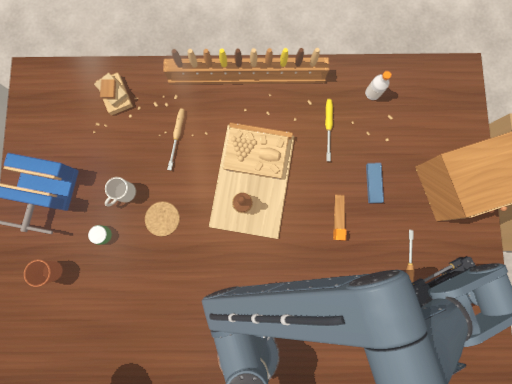

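```bash
cat > h.py <<'E'
from rig import bot, imaging, finder
import cv2, numpy as np
from scipy.optimize import minimize
def ring(r,z,n=24):
    a=np.arange(n)*2*np.pi/n; return np.c_[r*np.cos(a),r*np.sin(a),0*a+z]
def box(x0,x1,y0,y1,z0,z1): return np.array([[x,y,z] for x in(x0,x1) for y in(y0,y1) for z in(z0,z1)],float)
WEDGE=[np.array([[x,y,z] for y in(-.017,.017) for x,z in((.085,0),(.085,.004),(-.045,0),(-.045,.026))]),box(-.085,-.045,-.017,.017,0,.05)]
MALLET=[np.r_[ring(.032,0),ring(.037,.045),ring(.035,.076)],np.r_[ring(.0135,.07),ring(.0135,.145),ring(.008,.155)]]
MAT=[ring(.065,.003)]
BOARD=[box(-.2,.2,-.13,.13,0,.016)]
def Rz(a): c,s=np.cos(a),np.sin(a); return np.array([[c,-s,0],[s,c,0],[0,0,1]])
def proj(d,X):
    q=(X@d["R"].T+d["t"])@d["camera_matrix"].T; return q[:,:2]/q[:,2:]
def render(d,parts,p,z):
    im=np.zeros((384,512),np.uint8)
    for P in parts:
        uv=proj(d,P@Rz(p[2]).T+[p[0],p[1],z])
        cv2.fillConvexPoly(im,cv2.convexHull(np.round(uv*16).astype(np.int32)),255,cv2.LINE_AA,4)
    return im/255.
def fit(views,parts,p0,z,yaw=True,valid=None):
    """views: list of (cam dict, mask); per-view and joint fit of x,y,yaw at height z"""
    out=[]
    sets=[views]+([[v] for v in views] if len(views)>1 else [])
    for vs in sets:
        def cost(q):
            p=[q[0],q[1],q[2]*.1 if yaw else p0[2]]; c=0
            for d,m in vs:
                r=render(d,parts,p,z); w=1 if valid is None else valid(d)
                c+=(abs(r-m)*w).sum()/(r*w).sum()
            return c/len(vs)
        q0=np.array([p0[0],p0[1],p0[2]*10]); best=None
        for _ in range(2):
            sim=np.vstack([q0,q0+[.01,0,0],q0+[0,.01,0],q0+[0,0,.8]])
            best=minimize(cost,q0,method="Nelder-Mead",options=dict(initial_simplex=sim,xatol=1e-5,fatol=1e-5,maxiter=300)); q0=best.x
        out.append(np.round([q0[0],q0[1],q0[2]*.1,best.fun],4).tolist())
    return out
def masks(name,cams=("side","top"),near=None):
    v=[]
    for c in cams:
        d=imaging.capture(c); o=finder.outline_of(c,name)
        print(c,name,[(round(x["confidence"],2),int(x["pixels"].sum()),np.round(np.argwhere(x["pixels"]).mean(0)[::-1]).tolist()) for x in o][:3])
        if o: v.append((d,o[0]["pixels"].astype(float)))
    return v
E
python3 - <<'E'
from h import *
vw=masks("wedge"); print(fit(vw,WEDGE,[.475,-.335,0],0))
vm=masks("mallet"); print(fit(vm,MALLET,[.53,0,0],.016,False))
va=masks("mat"); print(fit(va,MAT,[.487,.318,0],0,False))
vb=masks("board")
def valid(d):
    j,i=np.meshgrid(np.arange(512),np.arange(384)); r=np.stack([j,i,1+0*i],-1)@np.linalg.inv(d["camera_matrix"]).T@d["R"]
    C=-d["R"].T@d["t"]; X=C+r*((.016-C[2])/r[...,2:])
    w=(X[...,0]<.6)
    k=0 if d is vb[0][0] else 1
    return w*(1-cv2.dilate(vm[k][1],np.ones((5,5))))
print(fit(vb,BOARD,[.62,-.03,-.15],0,True,valid))
np.savez("b.npz",*[m for _,m in vb],*[m for _,m in vw])
for n in("board","wedge"):pass
vis=vb[1][0]["frame"].copy(); 
for m in (vb[1][1],vw[1][1],vm[1][1],va[1][1]): vis[(m>0)&(cv2.erode(m,np.ones((3,3)))==0)]=[255,0,255]
vis2=vb[0][0]["frame"].copy()
for m in (vb[0][1],vw[0][1],vm[0][1],va[0][1]): vis2[(m>0)&(cv2.erode(m,np.ones((3,3)))==0)]=[255,0,255]
a=cv2.resize(vis[110:250,140:360],None,fx=3,fy=3,interpolation=0)[:300*2]
b=cv2.resize(vis2[150:300,180:340],None,fx=3,fy=3,interpolation=0)
cv2.imwrite("pics/a.png",a[:,:,::-1]); cv2.imwrite("pics/b.png",b[:,:,::-1])
E
```

```text
side wedge [(0.7, 755, [238.0, 277.0])]
top wedge [(0.93, 425, [339.0, 220.0])]
[[0.4891, -0.3422, -0.0976, 0.212], [0.4897, -0.3442, -0.088, 0.1754], [0.4876, -0.3397, -0.0696, 0.239]]
side mallet [(0.71, 587, [240.0, 194.0])]
top mallet [(0.88, 268, [242.0, 203.0]), (0.52, 223, [177.0, 129.0])]
[[0.5408, 0.0166, -0.197, 0.2192], [0.5412, 0.0152, -0.1156, 0.1497], [0.5399, 0.017, -0.0503, 0.2869]]
side mat [(0.76, 390, [215.0, 172.0]), (0.26, 714, [238.0, 277.0])]
top mat [(0.89, 907, [161.0, 219.0])]
[[0.4889, 0.3201, 0.0001, 0.1001], [0.4884, 0.3168, -0.0235, 0.0719], [0.4887, 0.3239, -0.0295, 0.0936]]
side board [(0.6, 3288, [258.0, 218.0])]
top board [(0.81, 4425, [250.0, 195.0])]
[[0.6336, -0.0156, -0.172, 0.0337], [0.6338, -0.0169, -0.1708, 0.0303], [0.6333, -0.0156, -0.1665, 0.0351]]
```

View pics/a.png

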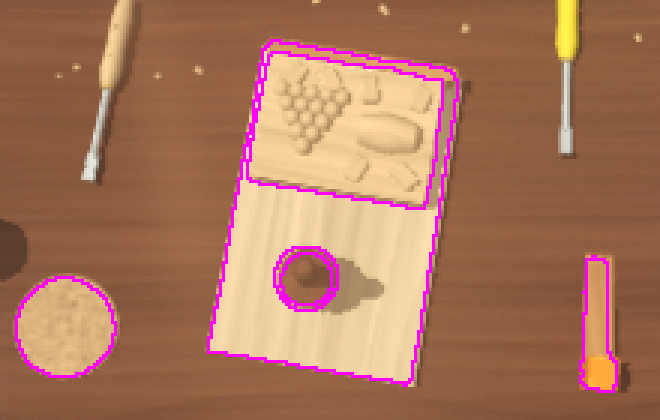

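The rows are not in the units I measure in: shifts go in shares of 0.25 m and turns go in shares of 45 degrees. I convert before sending: 0.246 m / 0.25 = 0.984, 0.216 m / 0.25 = 0.864.

{"op": "play_rows", "data": {"motion": [[[0.12,-0.1,0,0,0,0],[0.244,-0.2,0,0,0,0],[0.368,-0.3,0,0,0,0],[0.492,-0.4,0,0,0,0],[0.616,-0.5,0,0,0,0],[0.74,-0.6,0,0,0,0],[0.864,-0.7,0,0,0,0],[0.984,-0.8,0,0,0,0]]], "fingers": 0.087}}

```text
time_s: 2.77
position: [0.4099, -0.2695, 0.2398]
tcp_rot: [[0.896, 0.444, 0.001], [0.444, -0.896, -0.0], [0.0, 0.001, -1.0]]
force: [0.1, -0.4, 0.6]
opening: 1.003
grasp_force: 0.0
```

To row units: 0.245 m / 0.25 = 0.98, 0.216 m / 0.25 = 0.864.

{"op": "play_rows", "data": {"motion": [[[0.12,-0.1,0,0,0,0],[0.244,-0.2,0,0,0,0],[0.368,-0.3,0,0,0,0],[0.492,-0.4,0,0,0,0],[0.616,-0.5,0,0,0,0],[0.74,-0.6,0,0,0,0],[0.864,-0.7,0,0,0,0],[0.98,-0.794,0,0,0,0]]]}}

```text
time_s: 3.43
position: [0.5412, 0.0177, 0.2398]
tcp_rot: [[0.895, 0.445, 0.001], [0.445, -0.895, -0.0], [0.001, 0.0, -1.0]]
force: [1.0, -1.0, -0.1]
opening: 1.0
grasp_force: 0.0
```

```bash
python3 - <<'E'
from h import *
s=bot.read_state()
for k in ("time_s","position","tcp_rot","joint_positions","force"): print(k,np.round(s[k],4).tolist())
vw=masks("wedge"); vw=[vw[0],vw[1]] if len(vw)>1 else vw
# refine the wedge with a colour mask near its outline
for k in range(len(vw)):
    d,m=vw[k]; hsv=cv2.cvtColor(d["frame"],cv2.COLOR_RGB2HSV); z=cv2.dilate(m,np.ones((9,9)))>0
    g=((hsv[...,0]>8)&(hsv[...,2]>150)&z).astype(float); print(g.sum(),m.sum())
    uv=np.argwhere(g>0)[:,::-1]; vw[k]=(d,g)
print(fit(vw,WEDGE,[.48,-.34,0],0))
E
```

```text
time_s 3.4333
position [0.5412, 0.0177, 0.2398]
tcp_rot [[0.8955, 0.4451, 0.0008], [0.4451, -0.8955, -0.0], [0.0007, 0.0003, -1.0]]
joint_positions [-9.9558, 23.7657, 94.1193, 0.008, 62.072, 53.609]
force [1.0247, -1.05, -0.1203]
side wedge [(0.78, 778, [237.0, 277.0])]
top wedge [(0.91, 483, [339.0, 219.0]), (0.52, 2156, [257.0, 150.0])]
747.0 778.0
502.0 483.0
[[0.4919, -0.3442, -0.0722, 0.2597], [0.4919, -0.3451, -0.0498, 0.2885], [0.4923, -0.344, -0.0786, 0.2254]]
```

To row units: 0.107 m / 0.25 = 0.428, 0.001 m / 0.25 = 0.004.

{"op": "play_rows", "data": {"motion": [[[0,0.004,0.08,0,0,0],[0,0.004,0.18,0,0,0],[0,0.004,0.28,0,0,0],[0,0.004,0.36,0,0,0],[0,0.004,0.4,0,0,0],[0,0.004,0.428,0,0,0],[0,0.004,0.428,0,0,0]]]}}

```text
time_s: 4.22
position: [0.5402, 0.0136, 0.1316]
tcp_rot: [[0.896, 0.443, -0.002], [0.443, -0.896, 0.0], [-0.002, -0.001, -1.0]]
force: [-0.9, -0.5, 0.2]
opening: 0.999
grasp_force: 0.0
```

```bash
python3 - <<'E'
from h import *
d=imaging.capture("side"); e=imaging.capture("top")
a=cv2.resize(d["frame"][120:250,170:340],None,fx=4,fy=4)[:,:400]; b=cv2.resize(e["frame"][150:280,180:310],None,fx=4,fy=4)[:,:400]
cv2.imwrite("pics/g.png",np.hstack([a,b])[:,:,::-1])
E
```

```text
(no output)
```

View pics/g.png

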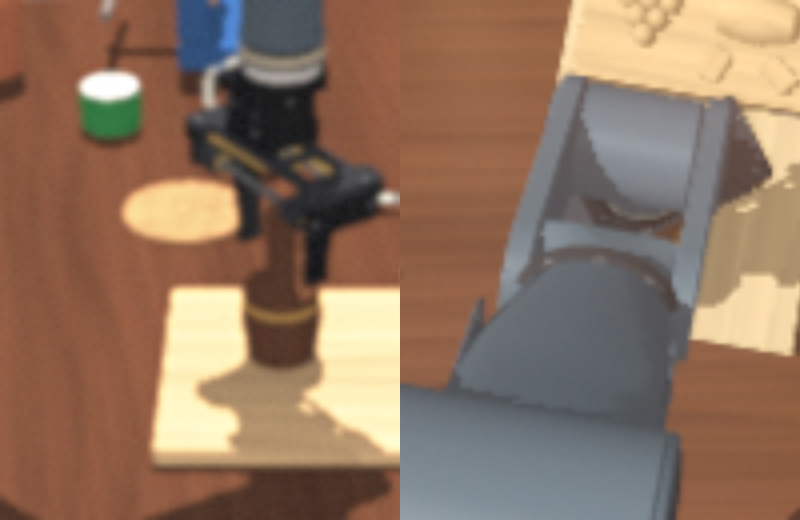

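The side crop shows the handle (at about 282,240) midway between the fingers (248 and 317), so I'm closing on it.

{"op": "play_rows", "data": {"motion": [[[0,0,0,0,0,0],[0,0,0,0,0,0],[0,0,0,0,0,0],[0,0,0,0,0,0],[0,0,0,0,0,0],[0,0,0,0,0,0],[0,0,0,0,0,0],[0,0,0,0,0,0]]], "fingers": 0}}

```text
time_s: 4.98
position: [0.541, 0.0146, 0.1326]
tcp_rot: [[0.896, 0.445, 0.0], [0.445, -0.896, 0.0], [0.0, 0.0, -1.0]]
force: [0.8, 0.2, -0.8]
opening: 0.482
grasp_force: 0.0
```

To row units: -0.06 m / 0.25 = -0.24, -0.055 m / 0.25 = -0.22.

{"op": "play_rows", "data": {"motion": [[[0,0,-0.02,0,0,0],[0,0,-0.06,0,0,0],[0,0,-0.12,0,0,0],[0,0,-0.18,0,0,0],[0,0,-0.22,0,0,0],[0,0,-0.24,0,0,0],[0,0,-0.24,0,0,0],[0,0,-0.24,0,0,0]]]}}

```text
time_s: 5.65
position: [0.5407, 0.0146, 0.1925]
tcp_rot: [[0.896, 0.445, -0.0], [0.445, -0.896, 0.0], [-0.0, -0.0, -1.0]]
force: [0.3, 0.4, -3.6]
opening: 0.304
grasp_force: 30.0
```

```bash
python3 - <<'E'
from h import *
s=bot.read_state()
for k in ("time_s","position","tcp_rot","joint_positions","force","opening","grasp_force"): print(k,np.round(s[k],4).tolist())
R=np.array(s["tcp_rot"]); print("to mat (tool axes)",R.T@(np.array([.489,.320,0])-[*s["position"][:2],0]))
d=imaging.capture("side"); o=finder.outline_of("side","mallet"); print([(x["confidence"],x["pixels"].sum()) for x in o])
for z in (.066,.072,.076,.08): print(z,fit([(d,o[0]["pixels"].astype(float))],MALLET,[.54,.015,0],z,False))
E
```

```text
time_s 5.65
position [0.5407, 0.0146, 0.1925]
tcp_rot [[0.8957, 0.4447, -0.0003], [0.4447, -0.8957, 0.0], [-0.0002, -0.0002, -1.0]]
joint_positions [-10.2906, 27.3921, 96.9756, -0.0003, 55.6485, 53.3057]
force [0.2931, 0.4014, -3.5665]
opening 0.3044
grasp_force 29.96
to mat (tool axes) [ 8.95094729e-02 -2.96474488e-01  2.85170924e-05]
[(0.64, np.int64(531))]
0.066 [[0.5402, 0.005, 0.0407, 0.267]]
0.072 [[0.5396, -0.0027, 0.0112, 0.2759]]
0.076 [[0.5385, -0.0087, 0.0981, 0.2832]]
0.08 [[0.5378, -0.0126, 0.0719, 0.2894]]
```

```bash
python3 - <<'E'
from h import *
d=imaging.capture("side"); o=finder.outline_of("side","mallet"); m=o[0]["pixels"].astype(float)
hd=MALLET[:1]
i=np.argwhere(m>0); print("rows",i[:,0].min(),i[:,0].max())
for z in np.arange(.04,.08,.004):
    uv=proj(d,hd[0]+[.541,.0155,z]); r=render(d,hd,[.541,.0155,0],z); lo=int(uv[:,1].max())
    w=np.zeros_like(m); w[int(uv[:,1].min())+3:]=1
    print(round(z,3),uv[:,1].max().round(1),round((abs(r-m)*w).sum()/r.sum(),3))
a=cv2.resize(d["frame"][120:230,180:300],None,fx=5,fy=5,interpolation=0); cv2.imwrite("pics/l.png",a[:,:,::-1])
E
```

```text
rows 160 202
0.04 206.6 0.287
0.044 205.6 0.26
0.048 204.7 0.234
0.052 203.7 0.211
0.056 202.8 0.196
0.06 201.8 0.183
0.064 200.8 0.191
0.068 199.9 0.23
0.072 198.9 0.278
0.076 197.9 0.332
```

View pics/l.png

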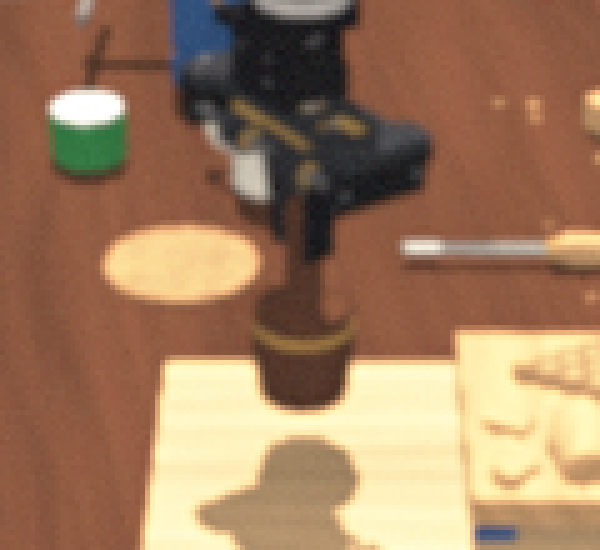

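The picture shows the mallet upright in the grip, its foot at about pixel row 201 (z ≈ 0.059). Next I carry it to the mat at this height.

To row units: -0.174 m / 0.25 = -0.696, 0.003 m / 0.25 = 0.012.

{"op": "play_rows", "data": {"motion": [[[0.012,-0.04,0,0,0,0],[0.036,-0.12,0,0,0,0],[0.06,-0.2,0,0,0,0],[0.09,-0.3,0,0,0,0],[0.12,-0.4,0,0,0,0],[0.15,-0.5,0,0,0,0],[0.18,-0.6,0,0,0,0],[0.21,-0.696,0,0,0,0]]]}}

```text
time_s: 6.52
position: [0.5095, 0.1958, 0.1921]
tcp_rot: [[0.896, 0.445, -0.001], [0.445, -0.896, 0.0], [-0.001, -0.001, -1.0]]
force: [-0.0, -0.6, -4.4]
opening: 0.302
grasp_force: 30.0
```

To row units: -0.1225 m / 0.25 = -0.49, -0.122 m / 0.25 = -0.488.

{"op": "play_rows", "data": {"motion": [[[0.03,-0.1,0,0,0,0],[0.06,-0.2,0,0,0,0],[0.09,-0.3,0,0,0,0],[0.12,-0.4,0,0,0,0],[0.14,-0.464,0,0,0,0],[0.148,-0.488,0,0,0,0],[0.148,-0.49,0,0,0,0],[0.148,-0.49,0,0,0,0]]]}}

```text
time_s: 7.18
position: [0.4887, 0.3198, 0.1921]
tcp_rot: [[0.895, 0.446, -0.001], [0.446, -0.895, -0.001], [-0.001, 0.001, -1.0]]
force: [0.7, -0.2, -3.6]
opening: 0.306
grasp_force: 30.0
```

To row units: 0.045 m / 0.25 = 0.18, 0.042 m / 0.25 = 0.168.

{"op": "play_rows", "data": {"motion": [[[0,0,0.04,0,0,0],[0,0,0.1,0,0,0],[0,0,0.14,0,0,0],[0,0,0.168,0,0,0],[0,0,0.18,0,0,0],[0,0,0.18,0,0,0]]]}}

```text
time_s: 7.68
position: [0.489, 0.3192, 0.1464]
tcp_rot: [[0.896, 0.444, -0.002], [0.444, -0.896, -0.001], [-0.002, -0.0, -1.0]]
force: [-0.8, -0.4, -3.5]
opening: 0.3
grasp_force: 30.0
```

```bash
python3 - <<'E'
from h import *
s=bot.read_state()
for k in ("time_s","position","joint_positions","force","opening","grasp_force"): print(k,np.round(s[k],4).tolist())
x,y,_=s["position"]
d=imaging.capture("side"); o=finder.outline_of("side","mallet"); m=o[0]["pixels"].astype(float)
i=np.argwhere(m>0); print("rows",i[:,0].min(),i[:,0].max(),o[0]["confidence"])
hd=MALLET[:1]
for z in np.arange(.0,.03,.003):
    uv=proj(d,hd[0]+[x,y,z]); r=render(d,hd,[x,y,0],z)
    w=np.zeros_like(m); w[int(uv[:,1].min())+3:]=1
    print(round(z,3),uv[:,1].max().round(1),round((abs(r-m)*w).sum()/r.sum(),3))
E
```

```text
time_s 7.6833
position [0.489, 0.3192, 0.1464]
joint_positions [22.1783, 34.0564, 92.8568, -0.0048, 53.2164, 85.8328]
force [-0.8149, -0.4154, -3.5177]
opening 0.2999
grasp_force 29.9597
rows 137 173 0.76
0.0 176.2 0.219
0.003 175.5 0.195
0.006 174.9 0.172
0.009 174.3 0.152
0.012 173.6 0.141
0.015 173.0 0.117
0.018 172.3 0.131
0.021 171.7 0.164
0.024 171.0 0.184
0.027 170.4 0.231
```

To row units: 0.008 m / 0.25 = 0.032, 0.006 m / 0.25 = 0.024.

{"op": "play_rows", "data": {"motion": [[[0,0,0.008,0,0,0],[0,0,0.016,0,0,0],[0,0,0.024,0,0,0],[0,0,0.028,0,0,0],[0,0,0.032,0,0,0],[0,0,0.032,0,0,0]]]}}

```text
time_s: 8.28
position: [0.4891, 0.32, 0.1394]
tcp_rot: [[0.896, 0.445, -0.0], [0.445, -0.896, -0.0], [-0.0, -0.0, -1.0]]
force: [-0.2, -0.2, -3.1]
opening: 0.307
grasp_force: 30.0
```

To row units: 0.002 m / 0.25 = 0.008, 0.0015 m / 0.25 = 0.006.

{"op": "play_rows", "data": {"motion": [[[0,0,0.002,0,0,0],[0,0,0.004,0,0,0],[0,0,0.006,0,0,0],[0,0,0.008,0,0,0],[0,0,0.008,0,0,0]]]}}

```text
time_s: 8.7
position: [0.4892, 0.32, 0.1375]
tcp_rot: [[0.896, 0.445, -0.0], [0.445, -0.896, -0.0], [-0.0, -0.0, -1.0]]
force: [0.3, -0.7, -3.1]
opening: 0.306
grasp_force: 30.0
```

To row units: 0.0015 m / 0.25 = 0.006, 0.001 m / 0.25 = 0.004.

{"op": "play_rows", "data": {"motion": [[[0,0,0.002,0,0,0],[0,0,0.004,0,0,0],[0,0,0.006,0,0,0],[0,0,0.006,0,0,0]]]}}

```text
time_s: 9.03
position: [0.4894, 0.32, 0.1362]
tcp_rot: [[0.896, 0.445, 0.0], [0.445, -0.896, 0.0], [0.0, -0.0, -1.0]]
force: [0.2, -0.6, -2.1]
opening: 0.305
grasp_force: 30.0
```

To row units: 0.0015 m / 0.25 = 0.006, 0.001 m / 0.25 = 0.004.

{"op": "play_rows", "data": {"motion": [[[0,0,0.002,0,0,0],[0,0,0.004,0,0,0],[0,0,0.006,0,0,0],[0,0,0.006,0,0,0]]]}}

```text
time_s: 9.37
position: [0.4898, 0.3205, 0.136]
tcp_rot: [[0.896, 0.445, 0.002], [0.445, -0.896, 0.001], [0.002, -0.0, -1.0]]
force: [-0.8, 0.5, 6.8]
opening: 0.299
grasp_force: 30.0
```

To row units: -0.0007 m / 0.25 = -0.0028.

{"op": "play_rows", "data": {"motion": [[[0,0,-0.0028,0,0,0],[0,0,-0.0028,0,0,0],[0,0,-0.0028,0,0,0],[0,0,-0.0028,0,0,0],[0,0,-0.0028,0,0,0],[0,0,-0.0028,0,0,0],[0,0,-0.0028,0,0,0],[0,0,-0.0028,0,0,0]]], "fingers": 0.087}}

```text
time_s: 10.03
position: [0.4893, 0.3199, 0.1352]
tcp_rot: [[0.896, 0.445, -0.0], [0.445, -0.896, -0.0], [-0.0, -0.0, -1.0]]
force: [-0.2, 0.9, 0.2]
opening: 0.826
grasp_force: 0.0
```

To row units: -0.11 m / 0.25 = -0.44, -0.1 m / 0.25 = -0.4.

{"op": "play_rows", "data": {"motion": [[[0,0,-0.08,0,0,0],[0,0,-0.18,0,0,0],[0,0,-0.28,0,0,0],[0,0,-0.4,0,0,0],[0,0,-0.44,0,0,0],[0,0,-0.44,0,0,0]]]}}

```text
time_s: 10.53
position: [0.4911, 0.3208, 0.2484]
tcp_rot: [[0.896, 0.445, 0.007], [0.445, -0.896, 0.003], [0.007, 0.0, -1.0]]
force: [-0.3, 0.3, 0.0]
opening: 0.997
grasp_force: 0.0
```

To row units: 0.24 m / 0.25 = 0.96, 0.21 m / 0.25 = 0.84, 30 degrees / 45 = 0.6667.

{"op": "play_rows", "data": {"motion": [[[-0.04,0.12,0,0,0,0.1556],[-0.1,0.24,0,0,0,0.3111],[-0.14,0.36,0,0,0,0.4444],[-0.2,0.48,0,0,0,0.5333],[-0.24,0.6,0,0,0,0.6222],[-0.3,0.72,0,0,0,0.6667],[-0.34,0.84,0,0,0,0.6667],[-0.4,0.96,0,0,0,0.6667]]]}}

```text
time_s: 11.2
position: [0.5058, 0.0592, 0.2435]
tcp_rot: [[0.998, -0.063, -0.003], [-0.063, -0.998, 0.0], [-0.003, -0.0, -1.0]]
force: [0.5, 0.3, 0.0]
opening: 0.997
grasp_force: 0.0
```

```bash
python3 - <<'E'
from h import *
s=bot.read_state()
for k in ("time_s","position","tcp_rot","joint_positions","force","opening"): print(k,np.round(s[k],4).tolist())
vm=masks("mallet"); print(fit(vm,MALLET,[.489,.32,0],.003,False))
vw=masks("wedge"); print(fit(vw,WEDGE,[.49,-.344,-.05],0))
for d,m in vw:   # orange heel centre
    hsv=cv2.cvtColor(d["frame"],cv2.COLOR_RGB2HSV); z=cv2.dilate(m,np.ones((9,9)))>0
    print(np.round(hsv[m>0].mean(0)))
d,e=[v[0]["frame"] for v in vw]
a=np.hstack([cv2.resize(d[150:210,180:260],(400,300)),cv2.resize(e[170:260,110:230],(400,300))])
b=np.hstack([cv2.resize(d[255:300,205:280],(400,240),interpolation=0),cv2.resize(e[185:245,300:400],(400,240),interpolation=0)])
cv2.imwrite("pics/m.png",np.vstack([a,b])[:,:,::-1])
E
```

```text
time_s 11.2
position [0.5058, 0.0592, 0.2435]
tcp_rot [[0.998, -0.0627, -0.0025], [-0.0627, -0.998, 0.0004], [-0.0025, -0.0002, -1.0]]
joint_positions [-5.9236, 21.0942, 98.1393, 0.0095, 60.9123, 87.666]
force [0.5377, 0.2634, 0.0409]
opening 0.9969
side mallet [(0.78, 418, [216.0, 160.0]), (0.71, 1704, [294.0, 206.0])]
top mallet [(0.87, 385, [158.0, 218.0])]
[[0.4891, 0.3213, 0.0416, 0.1641], [0.4916, 0.3272, -0.1201, 0.2118], [0.4888, 0.3213, 0.0195, 0.1096]]
side wedge [(0.58, 829, [238.0, 277.0])]
top wedge [(0.93, 511, [339.0, 218.0]), (0.35, 2479, [255.0, 153.0])]
[[0.4892, -0.3429, -0.0825, 0.138], [0.4893, -0.3465, -0.0731, 0.1094], [0.4879, -0.3409, -0.0807, 0.1205]]
[ 14. 151. 219.]
[ 15. 153. 219.]
```

View pics/m.png

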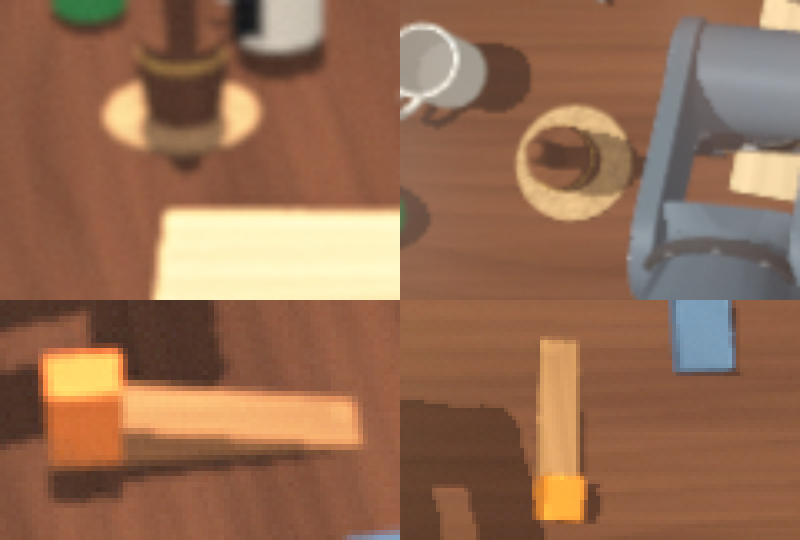

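The mallet stands upright and centred on the mat (upper crops). The wedge lies with its heel at top-view pixel (340,235) and its thin end up at (340,196). I'm moving over the heel.

To row units: 0.235 m / 0.25 = 0.94, 0.205 m / 0.25 = 0.82, 1 degrees / 45 = 0.0222.

{"op": "play_rows", "data": {"motion": [[[-0.012,0.1,0,0,0,0.0222],[-0.032,0.22,0,0,0,0.0222],[-0.048,0.34,0,0,0,0.0222],[-0.064,0.46,0,0,0,0.0222],[-0.08,0.58,0,0,0,0.0222],[-0.1,0.7,0,0,0,0.0222],[-0.116,0.82,0,0,0,0.0222],[-0.132,0.94,0,0,0,0.0222]]]}}

```text
time_s: 12.27
position: [0.4587, -0.172, 0.2452]
tcp_rot: [[0.997, -0.078, 0.0], [-0.078, -0.997, 0.0], [0.0, -0.0, -1.0]]
force: [-0.5, 0.3, -1.0]
opening: 0.996
grasp_force: 0.0
```

To row units: 0.166 m / 0.25 = 0.664, 0.165 m / 0.25 = 0.66.

{"op": "play_rows", "data": {"motion": [[[-0.016,0.12,0,0,0,0],[-0.032,0.24,0,0,0,0],[-0.048,0.36,0,0,0,0],[-0.064,0.48,0.04,0,0,0],[-0.08,0.56,0.12,0,0,0],[-0.088,0.62,0.22,0,0,0],[-0.088,0.66,0.32,0,0,0],[-0.088,0.664,0.4,0,0,0]]]}}

```text
time_s: 12.93
position: [0.424, -0.3369, 0.1438]
tcp_rot: [[0.997, -0.08, 0.001], [-0.08, -0.997, -0.001], [0.001, 0.001, -1.0]]
force: [0.7, -0.7, -0.6]
opening: 0.997
grasp_force: 0.0
```

```bash
python3 - <<'E'
from h import *
s=bot.read_state(); R=np.array(s["tcp_rot"])
for k in ("time_s","position","tcp_rot"): print(k,np.round(s[k],4).tolist())
print(R.T@(np.array([.4237,-.3373,.027])-s["position"]))
E
```

```text
time_s 12.9333
position [0.424, -0.3369, 0.1438]
tcp_rot [[0.9968, -0.0802, 0.0005], [-0.0802, -0.9968, -0.0011], [0.0006, 0.001, -1.0]]
[-0.00038144  0.0003544   0.11675363]
```

To row units: 0.1165 m / 0.25 = 0.466, 0.11 m / 0.25 = 0.44.

{"op": "play_rows", "data": {"motion": [[[0,0,0.12,0,0,0],[0,0,0.24,0,0,0],[0,0,0.34,0,0,0],[0,0,0.4,0,0,0],[0,0,0.44,0,0,0],[0,0,0.466,0,0,0],[0,0,0.466,0,0,0]]]}}

```text
time_s: 13.52
position: [0.4238, -0.3348, 0.0278]
tcp_rot: [[0.997, -0.079, -0.001], [-0.079, -0.997, 0.001], [-0.001, -0.001, -1.0]]
force: [0.8, -0.1, -0.4]
opening: 1.0
grasp_force: 0.0
```

{"op": "play_rows", "data": {"motion": [[[0,0,0,0,0,0],[0,0,0,0,0,0],[0,0,0,0,0,0],[0,0,0,0,0,0],[0,0,0,0,0,0],[0,0,0,0,0,0],[0,0,0,0,0,0],[0,0,0,0,0,0]]], "fingers": 0}}

```text
time_s: 14.18
position: [0.4235, -0.3357, 0.0289]
tcp_rot: [[0.997, -0.08, 0.0], [-0.08, -0.997, -0.0], [0.0, 0.0, -1.0]]
force: [0.6, -0.3, -0.0]
opening: 0.477
grasp_force: 0.0
```

{"op": "play_rows", "data": {"motion": [[[0,0,0,0,0,0],[0,0,0,0,0,0],[0,0,0,0,0,0],[0,0,0,0,0,0],[0,0,0,0,0,0],[0,0,0,0,0,0]]]}}

```text
time_s: 14.68
position: [0.4236, -0.3359, 0.0288]
tcp_rot: [[0.997, -0.08, 0.0], [-0.08, -0.997, -0.0], [0.0, 0.0, -1.0]]
force: [-0.1, -0.8, 0.8]
opening: 0.388
grasp_force: 29.9
```

To row units: -0.1 m / 0.25 = -0.4, -0.08 m / 0.25 = -0.32.

{"op": "play_rows", "data": {"motion": [[[0,0,-0.02,0,0,0],[0,0,-0.08,0,0,0],[0,0,-0.16,0,0,0],[0,0,-0.24,0,0,0],[0,0,-0.32,0,0,0],[0,0,-0.38,0,0,0],[0,0,-0.4,0,0,0],[0,0,-0.4,0,0,0]]]}}

```text
time_s: 15.35
position: [0.4239, -0.3358, 0.13]
tcp_rot: [[0.997, -0.08, 0.002], [-0.08, -0.997, -0.002], [0.002, 0.002, -1.0]]
force: [-0.2, 0.1, -1.1]
opening: 0.389
grasp_force: 29.9
```

To row units: -0.18 m / 0.25 = -0.72, -0.13 m / 0.25 = -0.52, 5.2 degrees / 45 = 0.1156.

{"op": "play_rows", "data": {"motion": [[[0,-0.04,0,0,0,0],[0.004,-0.12,0,0,0,0.0222],[0.008,-0.212,0,0,0,0.0444],[0.012,-0.32,0,0,0,0.0667],[0.016,-0.42,0,0,0,0.0889],[0.02,-0.52,0,0,0,0.1111],[0.024,-0.62,0,0,0,0.1156],[0.028,-0.72,0,0,0,0.1156]]]}}

```text
time_s: 16.02
position: [0.4436, -0.1542, 0.1274]
tcp_rot: [[0.985, -0.171, -0.003], [-0.171, -0.985, 0.003], [-0.004, -0.002, -1.0]]
force: [0.1, 0.1, -1.6]
opening: 0.388
grasp_force: 29.9
```

```bash
cat >> h.py <<'E'
B0=np.array([.6336,-.0156,0]); RB=Rz(-.1705)
def goal(bx,by,z):
    s=bot.read_state(); R=np.array(s["tcp_rot"]); p=np.array(s["position"])
    w=B0+RB@np.array([bx,by,0]); w[2]=z
    yaw=np.arctan2(R[1,0],R[0,0])
    print("t",s["time_s"],"board",np.round(RB.T@(p-B0),4),"tool shift",np.round(R.T@(w-p),4),"turn z",round(np.degrees(yaw+.1705),2),"F",np.round(s["force"],1),"op",round(s["opening"],3),"grip",s["grasp_force"])
E
python3 -c "
from h import *
goal(-.17,0,.0488+.03)"
```

```text
t 16.0167 board [-0.1638 -0.1688  0.1274] tool shift [-0.0062 -0.1687  0.0489] turn z -0.06 F [ 0.1  0.1 -1.6] op 0.388 grip 29.85243557486683
```

To row units: -0.169 m / 0.25 = -0.676, -0.165 m / 0.25 = -0.66.

{"op": "play_rows", "data": {"motion": [[[-0.004,-0.1,0,0,0,0],[-0.008,-0.2,0,0,0,0],[-0.012,-0.3,0,0,0,0],[-0.016,-0.4,0,0,0,0],[-0.02,-0.5,0.04,0,0,0],[-0.024,-0.6,0.1,0,0,0],[-0.024,-0.66,0.16,0,0,0],[-0.024,-0.676,0.192,0,0,0]]]}}

```text
time_s: 16.68
position: [0.4653, 0.0139, 0.0785]
tcp_rot: [[0.986, -0.167, -0.006], [-0.167, -0.986, 0.002], [-0.006, -0.001, -1.0]]
force: [0.6, -1.4, -2.0]
opening: 0.389
grasp_force: 29.9
```

To row units: 0.015 m / 0.25 = 0.06, 0.01 m / 0.25 = 0.04.

{"op": "play_rows", "data": {"motion": [[[0,0,0.02,0,0,0],[0,0,0.04,0,0,0],[0,0,0.06,0,0,0],[0,0,0.06,0,0,0]]]}}

```text
time_s: 17.02
position: [0.4675, 0.0099, 0.0651]
tcp_rot: [[0.985, -0.172, -0.001], [-0.172, -0.985, 0.0], [-0.001, 0.0, -1.0]]
force: [-0.8, -0.4, -2.0]
opening: 0.389
grasp_force: 29.9
```

```bash
python3 - <<'E'
from h import *
goal(-.17,0,.0488)
d=imaging.capture("side"); e=imaging.capture("top")
a=np.hstack([cv2.resize(d["frame"][180:250,200:340],(800,400))]); 
cv2.imwrite("pics/w.png",np.vstack([a,np.hstack([cv2.resize(e["frame"][120:245,200:300],(320,200)),np.zeros((200,480,3),np.uint8)])])[:,:,::-1])
E
```

```text
t 17.0167 board [-0.168  -0.0031  0.0651] tool shift [-0.0019 -0.0031  0.0163] turn z -0.12 F [-0.8 -0.4 -2. ] op 0.389 grip 29.852715404704213
```

View pics/w.png

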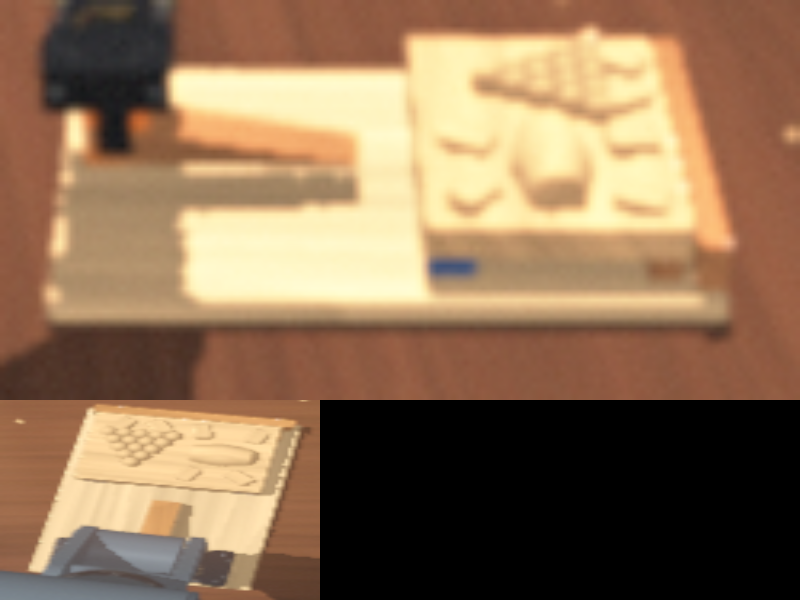

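The wedge is aligned in the lane, its thin end at about (355,150) in the crop and 40 mm short of the panel. I'm lowering it until it touches the board.

To row units: 0.018 m / 0.25 = 0.072, -0.003 m / 0.25 = -0.012.

{"op": "play_rows", "data": {"motion": [[[-0.004,-0.008,0.02,0,0,0],[-0.008,-0.012,0.04,0,0,0],[-0.008,-0.012,0.056,0,0,0],[-0.008,-0.012,0.068,0,0,0],[-0.008,-0.012,0.072,0,0,0],[-0.008,-0.012,0.072,0,0,0]]]}}

```text
time_s: 17.62
position: [0.4661, 0.0141, 0.0474]
tcp_rot: [[0.985, -0.17, -0.001], [-0.17, -0.985, 0.0], [-0.001, -0.0, -1.0]]
force: [0.1, -0.1, -0.9]
opening: 0.387
grasp_force: 29.9
```

To row units: 0.0015 m / 0.25 = 0.006, 0.001 m / 0.25 = 0.004.

{"op": "play_rows", "data": {"motion": [[[0,0,0.002,0,0,0],[0,0,0.004,0,0,0],[0,0,0.006,0,0,0],[0,0,0.006,0,0,0],[0,0,0.006,0,0,0]]]}}

```text
time_s: 18.03
position: [0.4664, 0.0141, 0.0463]
tcp_rot: [[0.985, -0.17, 0.0], [-0.17, -0.985, -0.0], [0.0, 0.0, -1.0]]
force: [-0.1, 0.0, -1.5]
opening: 0.387
grasp_force: 29.9
```

```bash
python3 -c "
from h import *
goal(-.17,0,.0448)"
```

```text
t 18.0333 board [-0.1698  0.0009  0.0463] tool shift [-0.0002  0.0009  0.0015] turn z -0.03 F [-0.1  0.  -1.5] op 0.387 grip 29.852723088115454
```

To row units: 0.001 m / 0.25 = 0.004, 0.0005 m / 0.25 = 0.002.

{"op": "play_rows", "data": {"motion": [[[0,0.004,0.002,0,0,0],[0,0.004,0.004,0,0,0],[0,0.004,0.004,0,0,0],[0,0.004,0.004,0,0,0]]]}}

```text
time_s: 18.37
position: [0.4661, 0.0131, 0.0452]
tcp_rot: [[0.985, -0.17, -0.0], [-0.17, -0.985, 0.0], [-0.0, -0.0, -1.0]]
force: [0.2, -0.4, -1.7]
opening: 0.392
grasp_force: 29.9
```

To row units: 0.001 m / 0.25 = 0.004, 0.0005 m / 0.25 = 0.002.

{"op": "play_rows", "data": {"motion": [[[0,0,0.002,0,0,0],[0,0,0.004,0,0,0],[0,0,0.004,0,0,0],[0,0,0.004,0,0,0]]]}}

```text
time_s: 18.7
position: [0.4662, 0.0131, 0.0448]
tcp_rot: [[0.985, -0.17, 0.0], [-0.17, -0.985, -0.0], [0.0, 0.0, -1.0]]
force: [-1.4, -0.3, 6.0]
opening: 0.389
grasp_force: 29.9
```

To row units: 0.07 m / 0.25 = 0.28, 0.063 m / 0.25 = 0.252.

{"op": "play_rows", "data": {"motion": [[[0.02,0,-0.0012,0,0,0],[0.06,0,-0.0012,0,0,0],[0.108,0,-0.0012,0,0,0],[0.156,0,-0.0012,0,0,0],[0.204,0,-0.0012,0,0,0],[0.252,0,-0.0012,0,0,0],[0.28,0,-0.0012,0,0,0],[0.28,0,-0.0012,0,0,0]]]}}

```text
time_s: 19.37
position: [0.5362, 0.001, 0.0448]
tcp_rot: [[0.985, -0.17, 0.001], [-0.17, -0.985, -0.0], [0.001, -0.0, -1.0]]
force: [-0.5, 0.2, 5.3]
opening: 0.391
grasp_force: 29.9
```

```bash
python3 -c "
from h import *
goal(-.062,0,.0448)"
```

```text
t 19.3667 board [-0.0988 -0.0002  0.0448] tool shift [ 0.0368 -0.0002  0.0001] turn z -0.03 F [-0.5  0.2  5.3] op 0.391 grip 29.92826148401946
```

Next I push on towards board x = -0.080, watching the force for contact with the panel.

To row units: 0.014 m / 0.25 = 0.056, 0.012 m / 0.25 = 0.048.

{"op": "play_rows", "data": {"motion": [[[0.012,0,0,0,0,0],[0.024,0,0,0,0,0],[0.036,0,0,0,0,0],[0.048,0,0,0,0,0],[0.056,0,0,0,0,0],[0.056,0,0,0,0,0]]]}}

```text
time_s: 19.87
position: [0.5457, -0.0004, 0.0447]
tcp_rot: [[0.985, -0.17, -0.007], [-0.17, -0.985, 0.001], [-0.007, -0.0, -1.0]]
force: [-6.5, 1.4, 9.4]
opening: 0.386
grasp_force: 29.9
```

{"op": "play_rows", "data": {"motion": [[[0.008,0,0,0,0,0],[0.016,0,0,0,0,0],[0.024,0,0,0,0,0],[0.032,0,0,0,0,0],[0.032,0,0,0,0,0]]]}}

```text
time_s: 20.28
position: [0.5504, -0.0011, 0.0447]
tcp_rot: [[0.985, -0.17, -0.013], [-0.17, -0.986, 0.002], [-0.014, -0.0, -1.0]]
force: [-11.9, 2.2, 13.6]
opening: 0.388
grasp_force: 30.0
```

To row units: 0.007 m / 0.25 = 0.028, 0.002 m / 0.25 = 0.008.

{"op": "play_rows", "data": {"motion": [[[0.008,0,0,0,0,0],[0.016,0,0,0,0,0],[0.024,0,0,0,0,0],[0.028,0,0,0,0,0],[0.028,0,0,0,0,0]]]}}

```text
time_s: 20.7
position: [0.5511, -0.0013, 0.0445]
tcp_rot: [[0.985, -0.17, -0.027], [-0.17, -0.985, 0.005], [-0.027, -0.0, -1.0]]
force: [-19.8, 1.4, 22.2]
opening: 0.386
grasp_force: 30.0
```

```bash
python3 - <<'E'
from h import *
goal(-.062,0,.0448)
d=imaging.capture("side"); e=imaging.capture("top")
cv2.imwrite("pics/f.png",cv2.resize(d["frame"][180:250,200:340],(800,400),interpolation=cv2.INTER_CUBIC)[:,:,::-1])
E
```

```text
t 20.7 board [-0.0838  0.0001  0.0445] tool shift [ 0.0217  0.0001 -0.0009] turn z -0.02 F [-19.8   1.4  22.2] op 0.386 grip 30.00756684690714
```

View pics/f.png

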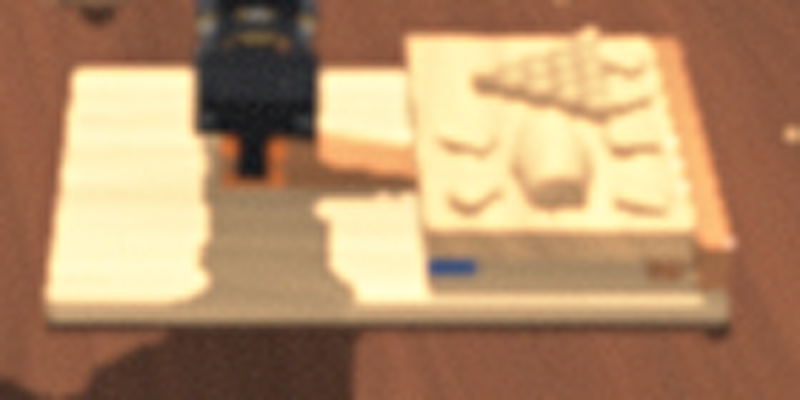

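The force is building with little travel. The tool has pitched nose-down and is pressing on the board, so I'll ease the downforce and correct the pitch.

To row units: -0.002 m / 0.25 = -0.008, -0.0014 m / 0.25 = -0.0056, 1.5 degrees / 45 = 0.0333.

{"op": "play_rows", "data": {"motion": [[[0,0,-0.0028,0,0.0111,0],[0,0,-0.0056,0,0.0222,0],[0,0,-0.008,0,0.0333,0],[0,0,-0.008,0,0.0333,0],[0,0,-0.008,0,0.0333,0],[0,0,-0.008,0,0.0333,0]]]}}

```text
time_s: 21.3
position: [0.5571, -0.0023, 0.0446]
tcp_rot: [[0.985, -0.17, 0.012], [-0.17, -0.985, -0.002], [0.012, -0.0, -1.0]]
force: [-8.1, 0.9, 0.1]
opening: 0.386
grasp_force: 30.0
```

```bash
python3 -c "
from h import *
goal(-.062,0,.0448); s=bot.read_state(); print(np.round(s['tcp_rot'],3).tolist(),np.round(s['moment'],2))"
```

```text
t 21.3 board [-0.0777  0.0001  0.0446] tool shift [ 0.0157  0.0001 -0.    ] turn z -0.01 F [-8.1  0.9  0.1] op 0.386 grip 29.999326136894524
[[0.985, -0.17, 0.012], [-0.17, -0.985, -0.002], [0.012, -0.0, -1.0]] [0.24 1.5  0.05]
```

To row units: 0.008 m / 0.25 = 0.032, 0.002 m / 0.25 = 0.008.

{"op": "play_rows", "data": {"motion": [[[0.008,0,0.0012,0,0,0],[0.016,0,0.0012,0,0,0],[0.024,0,0.0012,0,0,0],[0.032,0,0.0012,0,0,0],[0.032,0,0.0012,0,0,0],[0.032,0,0.0012,0,0,0]]]}}

```text
time_s: 21.8
position: [0.5642, -0.0034, 0.0446]
tcp_rot: [[0.985, -0.17, 0.01], [-0.17, -0.986, -0.001], [0.01, -0.0, -1.0]]
force: [-9.4, 1.9, 2.2]
opening: 0.39
grasp_force: 30.0
```

```bash
python3 -c "
from h import *
goal(-.062,0,.0448); s=bot.read_state(); print(np.round(s['tcp_rot'],3).tolist(),np.round(s['moment'],2))"
```

```text
t 21.8 board [-0.0704  0.0002  0.0446] tool shift [ 0.0084  0.0002 -0.0002] turn z 0.0 F [-9.4  1.9  2.2] op 0.39 grip 29.99880908522755
[[0.985, -0.17, 0.01], [-0.17, -0.986, -0.001], [0.01, -0.0, -1.0]] [ 0.32  1.68 -0.01]
```

To row units: 0.009 m / 0.25 = 0.036, 0.008 m / 0.25 = 0.032.

{"op": "play_rows", "data": {"motion": [[[0.008,0,0,0,0,0],[0.016,0,0,0,0,0],[0.024,0,0,0,0,0],[0.032,0,0,0,0,0],[0.036,0,0,0,0,0],[0.036,0,0,0,0,0],[0.036,0,0,0,0,0]]]}}

```text
time_s: 22.38
position: [0.5733, -0.0049, 0.0446]
tcp_rot: [[0.985, -0.17, 0.01], [-0.17, -0.986, -0.001], [0.01, -0.0, -1.0]]
force: [-7.2, 0.8, 1.9]
opening: 0.39
grasp_force: 30.0
```

```bash
python3 - <<'E'
from h import *
goal(-.062,0,.0448); s=bot.read_state(); print(np.round(s['tcp_rot'],3).tolist(),np.round(s['moment'],2))
d=imaging.capture("side"); e=imaging.capture("top")
old=cv2.imread("pics/f.png"); new=cv2.resize(d["frame"][180:250,200:340],(800,400),interpolation=cv2.INTER_CUBIC)[:,:,::-1]
# same crop region of panel, before (push begun) / after
a=cv2.resize(old[20:320,390:760],(400,325)); b=cv2.resize(new[20:320,390:760],(400,325))
cv2.imwrite("pics/z.png",np.vstack([np.hstack([a,b]),np.hstack([cv2.resize(new[:,150:550],(400,270)),cv2.resize(e["frame"][115:245,190:310,::-1],(400,270))])]))
# where points of the model edge should be
for n,P in (("front corners z28",[[.022,-.11,.028],[.022,.11,.028]]),("z31.5",[[.022,-.11,.0315],[.022,.11,.0315]])):
    print(n,proj(d,np.array(P)@RB.T+B0).round(1).tolist())
E
```

```text
t 22.3833 board [-0.0613  0.0003  0.0446] tool shift [-0.0007  0.0003 -0.0002] turn z 0.01 F [-7.2  0.8  1.9] op 0.39 grip 29.998723645694554
[[0.985, -0.17, 0.01], [-0.17, -0.986, -0.001], [0.01, -0.0, -1.0]] [0.32 1.63 0.02]
front corners z28 [[274.8, 224.7], [271.2, 190.9]]
z31.5 [[274.8, 223.8], [271.2, 190.1]]
```

View pics/z.png

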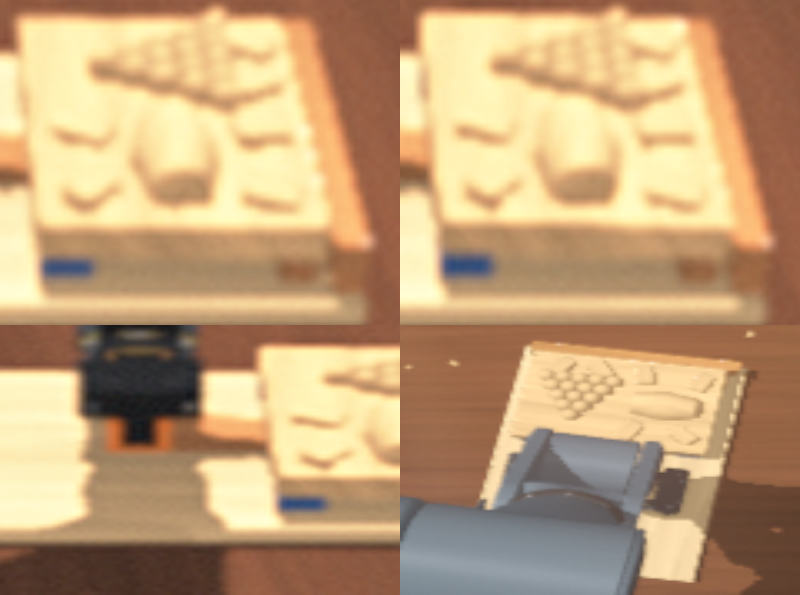

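```bash
python3 - <<'E'
from h import *
from scipy.optimize import least_squares
f0=cv2.cvtColor(cv2.imread("pics/side0.png"),cv2.COLOR_BGR2GRAY)
ims=[imaging.capture("side") for _ in range(4)]; d=ims[0]
f1=np.mean([cv2.cvtColor(i["frame"],cv2.COLOR_RGB2GRAY) for i in ims],0).astype(np.uint8)
hull=proj(d,(box(.024,.178,-.108,.108,.052,.052))@RB.T+B0)
m=np.zeros_like(f0); cv2.fillConvexPoly(m,cv2.convexHull(hull.astype(np.int32)),255)
p=cv2.goodFeaturesToTrack(f0,60,.02,3,mask=m)
q,st,er=cv2.calcOpticalFlowPyrLK(f0,f1,p,None,winSize=(9,9),maxLevel=1)
b,sb,_=cv2.calcOpticalFlowPyrLK(f1,f0,q,None,winSize=(9,9),maxLevel=1)
ok=(st[:,0]==1)&(np.linalg.norm(b-p,axis=2)[:,0]<.3); p,q=p[ok,0],q[ok,0]
# back-project start pixels on the panel face z~.056, then fit slide dx and pitch about rear
r=np.c_[p,np.ones(len(p))]@np.linalg.inv(d["camera_matrix"]).T@d["R"]; C=-d["R"].T@d["t"]
X=C+r*((.056-C[2])/r[:,2:]); L=(X-B0)@RB
def mv(v):
    a=v[2]/.153; Y=L.copy(); Y[:,0]+=v[0]-a*0+ -(-a)*(L[:,2]-.028); Y[:,1]+=v[1]; Y[:,2]+=a*(.175-L[:,0]); return Y
def mv0(v): return (proj(d,mv(v)@RB.T+B0)-q).ravel()-(proj(d,X)-p).ravel()
s=least_squares(mv0,[0,0,0],loss="soft_l1",f_scale=.2)
cov=np.linalg.inv(s.jac.T@s.jac)*np.mean(s.fun**2)
print(len(p),"slide x,y, front lift (mm)",(s.x*1e3).round(2),(np.sqrt(np.diag(cov))*1e3).round(2))
goal(-.062,0,.0448)
E
```

```text
37 slide x,y, front lift (mm) [0.78 0.11 3.05] [0.16 0.33 0.41]
t 22.6833 board [-0.0613  0.0002  0.0446] tool shift [-0.0007  0.0002 -0.0002] turn z 0.0 F [-8.3  0.9  0.3] op 0.389 grip 29.99872440006584
```

Image tracking gives a front lift of about 3 mm, which agrees with the geometry. The wedge is held and steady, so I'm handing in.

```bash
python3 -c "
from rig import bot
print(bot.hand_in())"
```

```text
the job is handed in; nothing more can be done
None
```

I stood the mallet upright on the cork mat and let go of it, pushed the wedge under the panel until its front edge was about 3 mm up, and handed the job in while still gripping the wedge; no verdict came back.

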